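# Take the squeeze-and-turn cap off the stain tub

## Robot

A 6-joint arm with a two-finger parallel gripper is mounted at the origin on the work surface. World frame = base frame: x ahead of the robot, y to its left, z up, the work surface at z = 0. Lengths are in m, angles in rad, forces in N, time in s.
With the tool pointing down it reaches from about 0.3 to 0.95 m from the base axis. Payload 3.1 kg.
Tool frame: the origin (TCP) lies midway between the tips of the shut fingers; the grasp point (between the pads) lies 19 mm behind it (ctrl.hold_point_z is the distance from the TCP to the grasp point, in m); z points along the fingers, y is the line along which they close (so a half turn about z gives the same grasp; the last joint's range is limited). The gripper opens to 85 mm and grips with 20 to 120 N. Pads are 22 mm wide; open, the fingers measure 114 mm over their backs; the gripper's body (76 mm by 85 mm) begins 54 mm behind the grasp point. The pads swing forward as they close: fully open they stand 13 mm farther back than shut.
Start: joints at [-1.396, 0.308, 1.634, -0, 1.2, -0.07], TCP at [0.151, -0.606, 0.231] pointing down, gripper open.
Joint ranges: [-3.06, 3.06], [-0.79, 1.96], [0.05, 2.63], [-1.19, 4.34], [0.05, 2.64], [-2.94, 2.94]. Speed limits (rad/s): [2.79, 2.79, 3.14, 3.14, 3.14, 3.14].

## Interface

Orientations are given as a unit quaternion [w, x, y, z].
In Python, from bench import ctrl gives the robot as it stands.
- The arm moves only by the tool servo_tool, never from a script. Its argument "motion" is text: rows parted by semicolons, each of 5 numbers parted by spaces: the shift along the tool's x, y, z in mm, then the turn about the tool's z in rad, then the closure, from 0 (fully open) to 1 (shut). A call has 1 to 5 rows; each row shifts and turns the commanded pose from where the row before left it, along the tool's axes as they then stand; what a row does not reach is not made up. A row lasts 1/10 s, in which the tool goes at most 50 mm and 8.59 degrees, less where a joint would pass 70% of its speed; a pose out of reach is approached as far as the arm can. A call with a gripper value outside its range is refused whole. The fingers move at their own pace and stop on an object; "newtons" is the grip in N (left out, the last holds). Time passes only in rows, so rows that do not move let the fingers close. It gives the time, the measured TCP pose, the force, the opening and the grip force at its end, in the units of the state.
- ctrl.get_state(): the state, without advancing time (a new reading comes with each control period).
- ctrl.read_camera(name): name is "scene" or "top" or "wrist"; returns the picture (480x640x3 uint8, blue, green, red); there is no depth.
- ctrl.camera_params(name): a dict with "fov_y" (degrees; the focal length in pixels is half the picture's height over the tangent of half this angle, whatever the lens; pixels are square), "cx", "cy" (the principal point, pixels), "R" (3x3) and "t" (3): a world point X has camera coordinates R X + t. Camera axes: x right, y down, z forward; pixel columns grow to the right and rows downward; lengths in m; the calibration is good to about 2 mm. The wrist camera is an equidistant fisheye: a pixel r from the principal point sees the ray r / f radians off the axis. A picture is of the moment at which its call begins: read the wrist's pose just before it. camera_params takes no time and is no camera call; for the wrist camera it gives the pose at the moment of the call.
- ctrl.finish_job(): hands the job in; it is judged then, once.
The state is a dict: "time_s": time; "joint_pos": joint angles; "qvel": joint speeds; "tau": joint torques, N m; "position": TCP position; "orientation": TCP orientation; "force": force on the tool from outside, world axes, zero at the start; "torque": the same for the moment, N m; "opening": opening from 0.0 (shut) to 1.0 (fully open); "gripper_force": force on a finger pad.
Only numpy, scipy, OpenCV 4.12 (cv2) and the standard library are available. Lean on these libraries where they do the work, as an engineer would, in place of code of your own. Each camera call takes 0.05 s, during which the arm holds its last target. There are 200 camera calls.

## Task

Open the stain tub: squeeze the two yellow tabs of its red safety cap all the way in and, keeping them squeezed, turn the cap anticlockwise until it gently meets its end stop, then lift it straight off the neck. Set it down gently, right way up, on the middle of the round white plaster bat and let go. Don't crack the tabs or wrench the cap against the neck, and leave the other things on the bench where they are.

Things in the scene. Friction and masses are not known exactly. Their poses are not given: they have to be found in the camera images.
- tub: White round tub, 94 mm across, with a blue band, bedded in an octagonal cream plaster cradle (134 mm across corners, 45 mm high); it is fixed and cannot move. Origin on the bench under its axis, z up. Pulling, pushing or twisting the cap against the tub or its neck with more than 25 N in all (a twist of about 0.45 N m at the end stop) damages it.
- shoulder (a point): Centre of the tub's flat shoulder, 100 mm above the bench, on the tub's axis; axes as the tub's. The cap's rim rests here, its axes along these. At +y and -y stand pairs of black catch blocks, 35 to 44 mm from the axis, 8 mm high, either side of the tooth of each cap tab: the cap cannot turn until both tabs are squeezed in.
- neck_top (a point): Top of the 32 mm neck on the shoulder, inside the cap. With the tabs in, the cap turns anticlockwise (seen from above) freely to a springy end stop, 0.45 to 1.45 rad from the start: it differs each time, cannot be seen and must be felt (it gives 0.08 rad up to 0.36 N m, then is hard). Hidden lugs hold the cap down (it rises only 2.5 mm) until about 0.1 rad before the stop; at the stop, eased back a touch, it lifts off.
- cap: Red round ribbed cap, 50 mm across, 38 mm high, about 70 g, hollow and open below. Origin at the centre of its lower rim, z up through its flat top, y towards tab_l; a white bar across the top runs from tab to tab, along y. It starts on the tub's shoulder, with 1.7 mm of sideways play about the neck. Lifted 35 mm it is clear of the neck. It stands on its lower rim.
- tab_l: Yellow push tab on the cap's +y side: upright plate 22 mm wide, 4 mm thick, up to 36 mm above the cap's rim; a 4 mm tooth juts out below 7 mm, so grip above 12 mm. Origin on its outer face at rim height, 34 mm from the cap's axis when out (68 mm over both tabs). Spring-loaded: moves from 4 N, fully in after 5 mm at 12 N (58 mm over both), frees its tooth only nearly in. It cracks above 30 N.
- tab_r: The same push tab on the cap's -y side.
- bat: Round white plaster disc lying loose on the bench, 160 mm across, 20 mm thick, 0.7 kg. Origin at the centre of its underside, z up.
- mould_a: Cream octagonal plaster mould with a black strap, 124 mm across, 80 mm high; a bystander, to be left alone.
- mould_b: A second such mould; a bystander.
- bowl: Grey plastic bowl, 150 mm across, 55 mm high; a bystander.
- beaker: White cup, 68 mm across, 85 mm high; a bystander.
- blue_tub: Jar with a plain blue lid, 80 mm across, 85 mm high; a bystander.
- brush: Brush lying on the bench, 190 mm long; a bystander.
- spatula: Spatula lying between tub and bat, 200 mm long; a bystander.
Things that resemble listed ones, but are neither listed nor needed, are in the scene too. Several things have the shape of the cap; the one meant has the colours described above.

How it is judged:
On the way, in this order (a step that is already met when the one before it is completed fails the run):
1. with both tabs squeezed in, the cap is turned (over 0.3 rad) while still seated on the tub (angle between the x axis of cap and the x axis of tub, either way round above 0.3 rad and y of tab_l in the frame of cap below 0.0315 m and y of tab_r in the frame of cap above -0.0315 m and z of cap in the frame of tub below 0.108 m and horizontal distance between cap and tub below 0.006 m), for 0.1 s.
2. the cap is lifted clear of the neck above the tub (z of cap in the frame of tub above 0.132 m and contact force between cap and tub below 0.1 N), for 0.1 s.
At the end, for the whole second after the job is handed in: The cap stands right way up (within 0.1 rad) and at rest on the plaster bat, its centre within 35 mm of the bat's centre, and the bat lies flat (horizontal distance between cap and bat below 0.035 m and z of cap in the frame of bat between 0.017 and 0.023 m and angle between cap's own z axis and vertical below 0.1 rad and angle between bat's own z axis and vertical below 0.05 rad and linear speed of cap below 0.02 m/s); the robot touches nothing.
It fails at once if the cap is pressed, pulled or twisted against the tub or its neck with more than 25 N (contact force between cap and tub above 25 N).
It fails at once if a tab is squeezed with more than 30 N (contact force between the fingers and tab_l above 30 N or contact force between the fingers and tab_r above 30 N).
It fails at once if the cap is slammed or dropped on the bat (over 40 N) (contact force between cap and bat above 40 N).
It fails at once if another thing on the bench is pushed more than 20 mm away, or the bat more than 30 mm (distance of any of mould_a, mould_b, bowl, beaker, blue_tub, brush, spatula from where it was at the start of the episode above 0.02 m or distance of bat from where it was at the start of the episode above 0.03 m).
It also fails if it takes over 72 s, if anything falls off the work surface, if the arm or the gripper's body presses on something with over 40 N, if the wrist force passes 120 N, or if a joint passes its speed limit or range.

## Working session

There is one attempt and no reset: what is moved stays moved. The work goes in short steps, Python scripts to look and compute and a tool call to move; the robot and the scene stay as the last step left them, time stands still between calls to the robot, and variables do not carry over. Pictures are saved under pics/ and viewed, at most 10 in all, crops included, and the job is handed in when it is done.

Besides the shell and the picture viewer there is one more tool, called after "Emit:" as name(argument=value, ...) on one line, values as JSON. servo_tool: Moves the arm, as the interface text tells. Its arguments: {"type":"object","properties":{"motion":{"type":"string"},"newtons":{"type":"number"}},"required":["motion"]}

```bash
mkdir -p pics; ls; python3 - <<'E'
from bench import ctrl
import cv2,numpy as np
for n in("scene","top"):
    p=ctrl.camera_params(n); print(n,{k:np.round(v,4).tolist() for k,v in p.items()})
    cv2.imwrite(f"pics/{n}0.png",ctrl.read_camera(n))
s=ctrl.get_state();print(s, ctrl.hold_point_z)
E
```

```text
pics
scene {'fov_y': 54.8301, 'cx': 323.147, 'cy': 232.6825, 'R': [[-0.5069, 0.8618, -0.0182], [0.6588, 0.3738, -0.6529], [-0.5558, -0.3429, -0.7573]], 't': [0.3075, -0.3064, 1.625]}
top {'fov_y': 57.4654, 'cx': 322.5729, 'cy': 231.8707, 'R': [[-0.0118, -0.9999, -0.0102], [-0.9917, 0.013, -0.1282], [0.1283, 0.0086, -0.9917]], 't': [0.0035, 0.6201, 1.1385]}
{'time_s': 0.1, 'joint_pos': array([-1.39570169e+00,  3.08936141e-01,  1.63508505e+00,  2.75419275e-06,
        1.19972043e+00, -6.96958359e-02]), 'qvel': array([-0.00066431, -0.00217175, -0.00297416,  0.00267419,  0.00111363,
        0.00082834]), 'tau': array([-4.52494642e-04, -4.16408050e+01, -2.77644593e+01, -8.89530156e-05,
        4.04497550e-03,  1.24961298e-05]), 'position': array([ 0.15131363, -0.60561669,  0.23013831]), 'orientation': array([-1.07305711e-03,  9.92518537e-01,  1.22089308e-01, -5.53172631e-05]), 'force': array([ 0.48509014,  0.2640913 , -0.02505704]), 'torque': array([ 0.02625782, -0.02787599,  0.01246334]), 'gripper_force': 0.0, 'opening': 0.9981129633922906} 0.0187
```

View pics/top0.png

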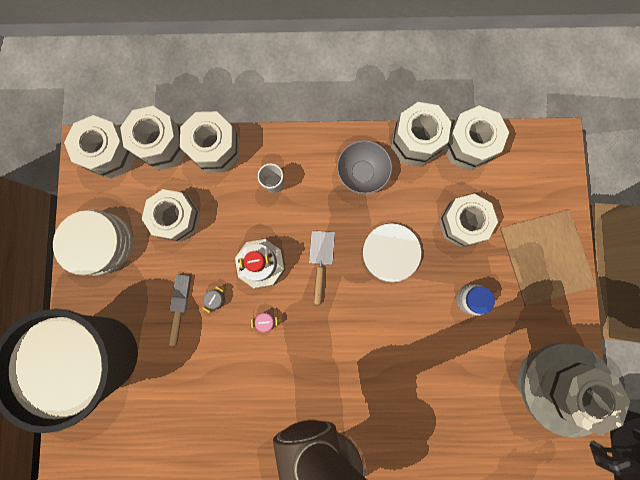

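View pics/scene0.png

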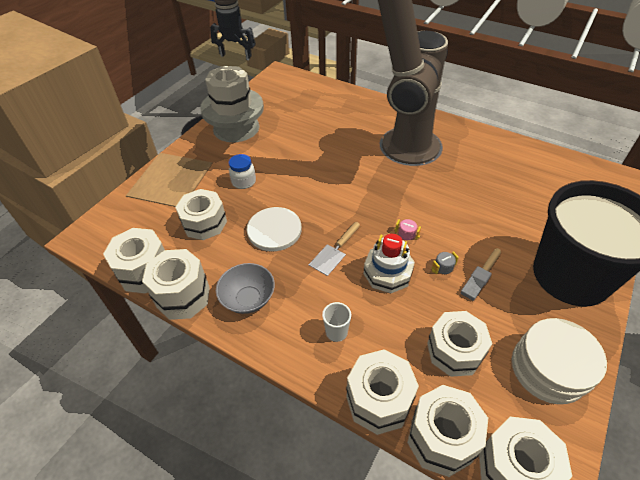

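The top view shows the red cap on the tub at about (253,261), with its white bar nearly horizontal, and the bat at (392,252). The pink and grey decoy caps are at (264,322) and (213,299). The scene view agrees, with the cap at (392,245) and the bat at (274,229).

```bash
cat > h.py <<'E'
from bench import ctrl
import cv2,numpy as np
def ray(p,uv,h=480,fish=False):
    f=h/2/np.tan(np.radians(p["fov_y"])/2); R=np.array(p["R"]);t=np.array(p["t"])
    d=np.array([uv[0]-p["cx"],uv[1]-p["cy"]])/f
    if fish:
        r=np.hypot(*d); v=np.array([*(d/max(r,1e-9)*np.sin(r)),np.cos(r)])
    else: v=np.array([*d,1.])
    return -R.T@t, R.T@v
def onz(p,uv,z,fish=False):
    o,d=ray(p,uv,fish=fish); return o+d*(z-o[2])/d[2]
def red(im):
    h=cv2.cvtColor(im,cv2.COLOR_BGR2HSV)
    return ((((h[...,0]<6)|(h[...,0]>174))&(h[...,1]>190)&(h[...,2]>90))*255).astype(np.uint8)
def yellow(im):
    h=cv2.cvtColor(im,cv2.COLOR_BGR2HSV)
    return (((h[...,0]>18)&(h[...,0]<32)&(h[...,1]>150)&(h[...,2]>80))*255).astype(np.uint8)
def big(m,k=1):
    c=cv2.findContours(m,cv2.RETR_EXTERNAL,cv2.CHAIN_APPROX_NONE)[0]
    return sorted(c,key=cv2.contourArea)[::-1][:k]
E
python3 - <<'E'
from h import *
p=ctrl.camera_params("top");im=cv2.imread("pics/top0.png")
c=big(red(im))[0]; e=cv2.minEnclosingCircle(c); M=cv2.moments(c)
print("red",e,M["m10"]/M["m00"],M["m01"]/M["m00"],onz(p,e[0],.135))
h=cv2.cvtColor(im,cv2.COLOR_BGR2HSV)
m=(((h[...,1]<80)&(h[...,2]>150))*255).astype(np.uint8)
w=m.copy();w[:]=0;w[215:290,355:430]=m[215:290,355:430]
b=cv2.fitEllipse(big(w)[0]);print("bat",b,onz(p,b[0],.02))
w[:]=0;w[251:272,243:264]=m[251:272,243:264]
r=cv2.minAreaRect(np.vstack(big(w,1)));pts=cv2.boxPoints(r);print("bar",r,[onz(p,q,.138)[:2] for q in pts])
y=yellow(im)
for q in big(y,6):
    r=cv2.minAreaRect(q);print("yel",r, onz(p,r[0],.135)[:2])
p2=ctrl.camera_params("scene");im=cv2.imread("pics/scene0.png")
e=cv2.minEnclosingCircle(big(red(im))[0]);print(e,onz(p2,e[0],.12))
E
```

```text
red ((253.40475463867188, 261.3809509277344), 10.07715892791748) 250.58333333333331 259.1121212121212 [0.53693672 0.16562959 0.135     ]
bat ((391.4956970214844, 252.4429168701172), (57.42542266845703, 58.100181579589844), 150.47340393066406) [ 0.56384111 -0.19064746  0.02      ]
bar ((247.0, 254.5), (7.0, 8.0), 90.0) [array([0.56256156, 0.19094454]), array([0.56231223, 0.171259  ]), array([0.54510525, 0.1711007 ]), array([0.54535086, 0.19074576])]
yel ((219.96998596191406, 288.7099914550781), (10.323759078979492, 4.242640972137451), 8.130102157592773) [0.471342   0.24670054]
yel ((206.20001220703125, 309.6000061035156), (8.049844741821289, 2.683281421661377), 26.56505012512207) [0.4215098  0.27923512]
yel ((240.867919921875, 263.5377197265625), (9.203156471252441, 2.1977689266204834), 74.05460357666016) [0.53202672 0.19640642]
yel ((252.0, 323.0), (8.0, 2.0), 90.0) [0.38838878 0.16776117]
yel ((276.0, 321.0), (8.0, 2.0), 90.0) [0.39248757 0.10982243]
yel ((266.2647399902344, 259.058837890625), (8.48874568939209, 1.4552137851715088), 75.96376037597656) [0.54224644 0.13403897]
((392.0, 245.0), 11.70479965209961) [0.53775728 0.16552855 0.12      ]
```

Emit:
servo_tool(motion="0 -50 -25 0 0;0 -50 -25 0 0;0 -50 0 0 0;35 -31 0 0 0;35 -31 0 0 0", newtons=20)

```text
time_s: 0.6
position: [0.1701, -0.3922, 0.2757]
orientation: [-0.0, 0.993, 0.12, 0.0]
force: [1.2, -0.6, -0.0]
opening: 1.002
gripper_force: 0.0
```

Emit:
servo_tool(motion="35 -31 0 0 0;35 -31 0 0 0;35 -31 0 0 0;35 -31 0 0 0;35 -31 0 0 0")

```text
time_s: 1.1
position: [0.3032, -0.1994, 0.2759]
orientation: [0.0, 0.993, 0.122, 0.0]
force: [0.1, -1.2, -0.3]
opening: 1.001
gripper_force: 0.0
```

Emit:
servo_tool(motion="35 -31 0 0 0;35 -31 0 0 0;35 -31 0 0 0;35 -31 0 0 0;35 -31 0 0 0")

```text
time_s: 1.6
position: [0.4354, -0.0064, 0.2758]
orientation: [0.0, 0.992, 0.122, 0.0]
force: [0.8, -2.1, 0.3]
opening: 1.004
gripper_force: 0.0
```

Emit:
servo_tool(motion="35 -31 0 0 0;0 0 0 0 0;0 0 0 0 0;0 0 0 0 0")

```text
time_s: 2.0
position: [0.4605, 0.0295, 0.2754]
orientation: [0.0, 0.993, 0.122, -0.001]
force: [0.0, 0.5, -0.3]
opening: 1.003
gripper_force: 0.0
```

```bash
python3 - <<'E'
from h import *
s=ctrl.get_state();p=ctrl.camera_params("wrist");im=ctrl.read_camera("wrist")
print({k:np.round(v,4).tolist() for k,v in p.items()},s["position"],s["orientation"],s["time_s"],s["force"],s["torque"])
np.save("w1.npy",p,allow_pickle=True);cv2.imwrite("pics/w1.png",im)
for n,m in(("r",red(im)),("y",yellow(im))):
    for q in big(m,3):
        r=cv2.minAreaRect(q);e=cv2.minEnclosingCircle(q);print(n,r,e,onz(p,r[0],.136,True)[:2])
E
```

```text
{'fov_y': 65.7065, 'cx': 324.2748, 'cy': 236.8555, 'R': [[0.2421, -0.9703, -0.0008], [-0.9325, -0.2329, 0.2761], [-0.2681, -0.0661, -0.9611]], 't': [-0.0829, 0.3876, 0.5473]} [0.4605171  0.02952674 0.27544018] [ 1.60658717e-04  9.92540937e-01  1.21908874e-01 -8.30026507e-04] 2.0 [ 0.04022121  0.45869752 -0.29909344] [-0.00210645  0.00717787  0.02796818]
r ((179.46153259277344, 89.19230651855469), (53.93193054199219, 59.030948638916016), 11.309932708740234) ((180.99072265625, 89.90513610839844), 30.05626106262207) [0.53882234 0.16611639]
y ((146.0, 90.5), (27.0, 10.0), 90.0) ((147.0, 90.5), 14.080227851867676) [0.53371818 0.19596898]
y ((124.0, 143.5), (15.0, 26.0), 90.0) ((124.0, 141.5), 13.756916999816895) [0.48737914 0.20795472]
y ((217.88763427734375, 88.97216796875), (7.401448726654053, 28.198156356811523), 2.6025619506835938) ((218.5, 89.0), 14.221562385559082) [0.54402844 0.13428789]
```

View pics/w1.png

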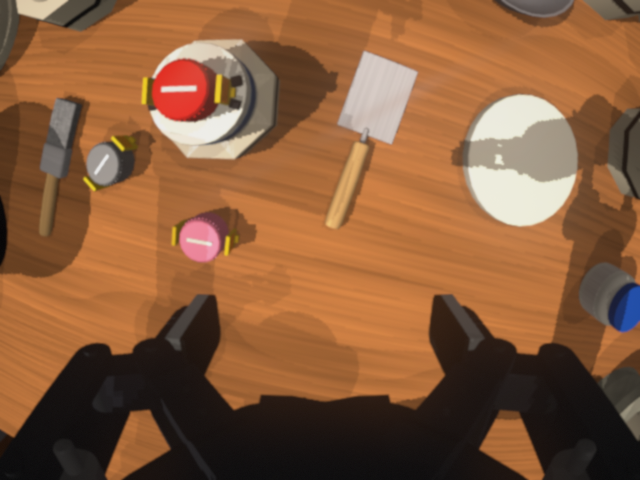

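The wrist view shows the red cap at (181,90), with its tabs at (146,90) and (218,89) and its white bar between them. The spatula is at (370,110), and the bat is at (525,160). The cap is at about (0.539, 0.165) with a tab-axis yaw of about 0.166. I'll move closer for one more look.

Emit:
servo_tool(motion="10 -30 10 0 0;10 -30 10 0 0;10 -30 10 0 0;9 -28 10 0.078 0;0 0 0 0 0")

```text
time_s: 2.55
position: [0.4695, 0.1549, 0.2347]
orientation: [-0.0, 0.997, 0.083, -0.001]
force: [-0.5, -0.6, -0.3]
opening: 1.003
gripper_force: 0.0
```

Emit:
servo_tool(motion="0 0 0 0 0;0 0 0 0 0")

```text
time_s: 2.75
position: [0.4708, 0.1526, 0.2364]
orientation: [0.0, 0.997, 0.083, 0.0]
force: [0.4, 0.5, 0.1]
opening: 0.998
gripper_force: 0.0
```

```bash
python3 - <<'E'
from h import *
s=ctrl.get_state();p=ctrl.camera_params("wrist");im=ctrl.read_camera("wrist")
print(s["position"],s["orientation"],s["time_s"],-np.array(p["R"]).T@p["t"])
cv2.imwrite("pics/w2.png",im)
for n,m,z in(("r",red(im),.138),("y",yellow(im),.136)):
    for q in big(m,3):
        r=cv2.minAreaRect(q);e=cv2.minEnclosingCircle(q);print(n,np.round(cv2.boxPoints(r)).tolist(),e,onz(p,r[0],z,True)[:2])
h=cv2.cvtColor(im,cv2.COLOR_BGR2HSV);m=(((h[...,1]<60)&(h[...,2]>150))*255).astype(np.uint8)
c=big(red(im))[0];k=np.zeros_like(m);cv2.drawContours(k,[cv2.convexHull(c)],-1,255,-1);k=cv2.erode(k,np.ones((7,7)))&m
q=big(k)[0];b=cv2.boxPoints(cv2.minAreaRect(q));print("bar",cv2.minAreaRect(q),[onz(p,u,.138,True)[:2].round(4).tolist() for u in b])
E
```

```text
[0.47079944 0.15263337 0.23643787] [2.43426652e-04 9.96580417e-01 8.26276269e-02 2.96152984e-04] 2.75 [0.53928722 0.16375812 0.3800309 ]
r [[273.0, 118.0], [336.0, 85.0], [351.0, 115.0], [288.0, 147.0]] ((318.0, 128.0), 35.355438232421875) [0.54906164 0.17341407]
r [[299.0, 161.0], [355.0, 131.0], [365.0, 150.0], [309.0, 180.0]] ((327.5, 147.0), 31.7530517578125) [0.52601014 0.15650606]
y [[268.0, 151.0], [268.0, 117.0], [279.0, 117.0], [279.0, 151.0]] ((271.0, 134.05882263183594), 17.058923721313477) [0.5340211  0.19651945]
y [[364.0, 117.0], [374.0, 117.0], [374.0, 151.0], [364.0, 151.0]] ((370.5, 133.9705810546875), 17.036842346191406) [0.54418554 0.13511214]
y [[155.0, 230.0], [161.0, 223.0], [178.0, 237.0], [173.0, 244.0]] ((167.5, 233.0), 11.629803657531738) [0.45428217 0.26523276]
bar ((305.0, 133.5), (5.0, 14.0), 90.0) [[0.5383, 0.1808], [0.5397, 0.1719], [0.5365, 0.1714], [0.5351, 0.1803]]
```

View pics/w2.png

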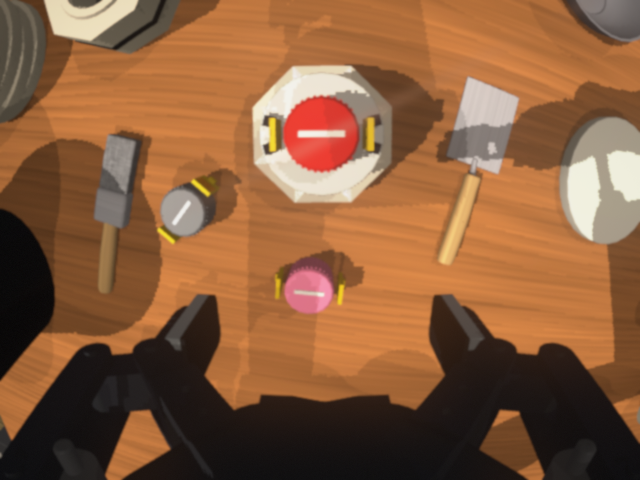

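The wrist view shows the cap at (321,133) and the tabs at (271,134) and (370,134), level in the image, so the yaw is aligned. The tab midpoint is (0.539, 0.166), so I'm moving over it and down.

Emit:
servo_tool(motion="35 -1 10 0 0;35 -1 20 0 0;0 0 30 0 0;0 0 30 0 0;0 0 15 0 0")

```text
time_s: 3.3
position: [0.538, 0.166, 0.1285]
orientation: [0.0, 0.997, 0.083, -0.002]
force: [-0.6, 0.2, 0.5]
opening: 0.999
gripper_force: 0.0
```

Emit:
servo_tool(motion="0 0 10 0 0;0 0 10 0 0;0 0 0 0 0;0 0 0 0 0")

```text
time_s: 3.7
position: [0.5401, 0.1678, 0.112]
orientation: [-0.0, 0.997, 0.083, 0.001]
force: [0.2, 0.2, -0.4]
opening: 0.997
gripper_force: 0.0
```

Emit:
servo_tool(motion="-1 2 0 0 0.1;0 0 0 0 0.14;0 0 0 0 0.17;0 0 0 0 0.18;0 0 0 0 0.19")

```text
time_s: 4.2
position: [0.5388, 0.1656, 0.1112]
orientation: [-0.0, 0.997, 0.083, 0.0]
force: [-0.4, -0.3, 0.4]
opening: 0.809
gripper_force: 0.0
```

Emit:
servo_tool(motion="0 0 0 0 0.2;0 0 0 0 0.21;0 0 0 0 0.22;0 0 0 0 0.23;0 0 0 0 0.24")

```text
time_s: 4.7
position: [0.5389, 0.1657, 0.1116]
orientation: [-0.0, 0.997, 0.083, 0.0]
force: [-2.0, 0.8, 4.7]
opening: 0.765
gripper_force: 6.2
```

Emit:
servo_tool(motion="0 0 -0.4 0 0.26;0 0 -0.4 0 0.28;0 0 -0.4 0 0.3;0 0 -0.4 0 0.31;0 0 -0.2 0 0.32", newtons=20)

```text
time_s: 5.2
position: [0.5391, 0.1656, 0.1129]
orientation: [-0.0, 0.997, 0.083, 0.0]
force: [0.3, 0.4, 2.9]
opening: 0.685
gripper_force: 11.4
```

Emit:
servo_tool(motion="0 0 0 0 0.34;0 0 0 0 0.36;0 0 0 0 0.38")

```text
time_s: 5.5
position: [0.5392, 0.1659, 0.1133]
orientation: [-0.0, 0.997, 0.083, 0.001]
force: [-0.6, 1.2, 4.9]
opening: 0.666
gripper_force: 21.3
```

```bash
cat > st.py <<'E'
from bench import ctrl
import numpy as np
s=ctrl.get_state();q=s["orientation"]
print(s["time_s"],"yaw",round(2*np.arctan2(q[2],q[1]),4),"T",np.round(s["torque"],3),"F",np.round(s["force"],1),s["position"].round(4),"j6",round(s["joint_pos"][5],3),"g",s["gripper_force"],s["opening"])
E
python3 st.py
```

```text
5.5 yaw 0.1666 T [ 0.216  0.141 -0.039] F [-0.6  1.2  4.9] [0.5392 0.1659 0.1133] j6 1.625 g 21.317287981510162 0.6657552848739635
```

Emit:
servo_tool(motion="0 0 -0.3 -0.05 0.4;0 0 0 -0.05 0.4;0 0 0 0 0.4")

```text
time_s: 5.8
position: [0.5391, 0.1654, 0.1133]
orientation: [0.0, 0.991, 0.133, 0.0]
force: [-0.2, 0.0, 5.1]
opening: 0.663
gripper_force: 21.2
```

```bash
python3 st.py
```

```text
5.8 yaw 0.2669 T [ 0.034 -0.043  0.094] F [-0.2  0.   5.1] [0.5391 0.1654 0.1133] j6 1.525 g 21.246372163295746 0.6630615774122186
```

Emit:
servo_tool(motion="0 0 -0.3 -0.05 0.4;0 0 0 -0.05 0.4;0 0 0 0 0.4")

```text
time_s: 6.1
position: [0.5389, 0.1653, 0.1133]
orientation: [0.0, 0.983, 0.182, 0.0]
force: [-1.1, -0.1, 3.6]
opening: 0.67
gripper_force: 21.2
```

```bash
python3 st.py
```

```text
6.1 yaw 0.3659 T [ 0.08  -0.036 -0.032] F [-1.1 -0.1  3.6] [0.5389 0.1653 0.1133] j6 1.426 g 21.18742346763611 0.6701697578252718
```

Emit:
servo_tool(motion="0 0 0 -0.05 0.4;0 0 0 -0.05 0.4;0 0 0 -0.05 0.4;0 0 0 0 0.4")

```text
time_s: 6.5
position: [0.5388, 0.1654, 0.1133]
orientation: [0.0, 0.967, 0.255, 0.0]
force: [-0.6, 0.6, 2.6]
opening: 0.665
gripper_force: 21.2
```

```bash
python3 st.py
```

```text
6.5 yaw 0.5153 T [ 0.012 -0.008 -0.013] F [-0.6  0.6  2.6] [0.5388 0.1654 0.1133] j6 1.276 g 21.1868879199028 0.6648223152934523
```

Emit:
servo_tool(motion="0 0 0 -0.04 0.4;0 0 0 -0.04 0.4;0 0 0 0 0.4;0 0 0 0 0.4")

```text
time_s: 6.9
position: [0.5387, 0.1655, 0.1133]
orientation: [0.0, 0.956, 0.293, -0.0]
force: [0.9, -1.1, 2.2]
opening: 0.671
gripper_force: 21.2
```

```bash
python3 st.py
```

```text
6.9 yaw 0.595 T [-0.02  -0.066 -0.022] F [ 0.9 -1.1  2.2] [0.5387 0.1655 0.1133] j6 1.197 g 21.163277328014374 0.6708236548564752
```

Emit:
servo_tool(motion="0 0 0 -0.035 0.4;0 0 0 -0.035 0.4;0 0 0 0 0.4;0 0 0 0 0.4")

```text
time_s: 7.3
position: [0.5386, 0.1655, 0.1133]
orientation: [0.0, 0.945, 0.327, -0.0]
force: [0.0, 0.1, 1.9]
opening: 0.666
gripper_force: 21.2
```

```bash
python3 st.py
```

```text
7.3 yaw 0.6654 T [ 0.003 -0.048  0.022] F [0.  0.1 1.9] [0.5386 0.1655 0.1133] j6 1.126 g 21.1532324552536 0.665632877057941
```

Emit:
servo_tool(motion="0 0 0 -0.035 0.4;0 0 0 -0.035 0.4;0 0 0 0 0.4;0 0 0 0 0.4")

```text
time_s: 7.7
position: [0.5386, 0.1655, 0.1133]
orientation: [-0.0, 0.933, 0.36, -0.0]
force: [-0.2, -0.5, 1.3]
opening: 0.664
gripper_force: 21.1
```

```bash
python3 st.py
```

```text
7.7 yaw 0.7356 T [-0.036 -0.056  0.036] F [-0.2 -0.5  1.3] [0.5386 0.1655 0.1133] j6 1.056 g 21.14417016506195 0.6638416394071175
```

Emit:
servo_tool(motion="0 0 0 -0.035 0.4;0 0 0 -0.035 0.4;0 0 0 0 0.4;0 0 0 0 0.4")

```text
time_s: 8.1
position: [0.5386, 0.1656, 0.1133]
orientation: [-0.0, 0.92, 0.392, -0.0]
force: [-0.5, 0.3, 1.9]
opening: 0.665
gripper_force: 21.1
```

```bash
python3 st.py
```

```text
8.1 yaw 0.8057 T [-0.012 -0.005 -0.029] F [-0.5  0.3  1.9] [0.5386 0.1656 0.1133] j6 0.986 g 21.132326424121857 0.6654392426463865
```

Emit:
servo_tool(motion="0 0 0 -0.035 0.4;0 0 0 -0.035 0.4;0 0 0 0 0.4;0 0 0 0 0.4")

```text
time_s: 8.5
position: [0.5386, 0.1655, 0.1133]
orientation: [-0.0, 0.906, 0.424, -0.0]
force: [0.2, 0.2, 1.4]
opening: 0.663
gripper_force: 21.1
```

```bash
python3 st.py
```

```text
8.5 yaw 0.8756 T [-0.044 -0.026  0.044] F [0.2 0.2 1.4] [0.5386 0.1655 0.1133] j6 0.916 g 21.11985594034195 0.6632360482132639
```

Emit:
servo_tool(motion="0 0 0 -0.035 0.4;0 0 0 -0.035 0.4;0 0 0 0 0.4;0 0 0 0 0.4")

```text
time_s: 8.9
position: [0.5389, 0.1655, 0.1133]
orientation: [0.0, 0.89, 0.455, 0.0]
force: [1.2, -0.5, -0.8]
opening: 0.665
gripper_force: 21.2
```

```bash
python3 st.py
```

```text
8.9 yaw 0.9455 T [-0.105 -0.178 -0.077] F [ 1.2 -0.5 -0.8] [0.5389 0.1655 0.1133] j6 0.846 g 21.243014931678772 0.6650444709059612
```

Emit:
servo_tool(motion="0 0 0 -0.015 0.4;0 0 0 -0.015 0.4;0 0 0 0 0.4")

```text
time_s: 9.2
position: [0.5389, 0.1654, 0.1133]
orientation: [0.0, 0.883, 0.469, 0.0]
force: [2.5, 0.5, -0.5]
opening: 0.666
gripper_force: 21.4
```

```bash
python3 st.py
```

```text
9.2 yaw 0.9768 T [-0.152 -0.336 -0.164] F [ 2.5  0.5 -0.5] [0.5389 0.1654 0.1133] j6 0.815 g 21.435628831386566 0.6656098097694562
```

The reaction torque has climbed steadily to -0.16 N m, so the cap has met the end stop. I'll ease back slightly and try a lift.

Emit:
servo_tool(motion="0 0 0 0.02 0.4;0 0 0 0.02 0.4;0 0 -1 0 0.4;0 0 -1 0 0.4;0 0 0 0 0.4")

```text
time_s: 9.7
position: [0.5388, 0.1657, 0.1155]
orientation: [-0.0, 0.892, 0.452, 0.0]
force: [2.2, -0.7, -1.4]
opening: 0.665
gripper_force: 21.9
```

```bash
python3 st.py
```

```text
9.7 yaw 0.9369 T [-0.089 -0.447 -0.021] F [ 2.2 -0.7 -1.4] [0.5388 0.1657 0.1155] j6 0.855 g 21.85040384531021 0.6652022562590685
```

Emit:
servo_tool(motion="0 0 -1 0 0.4;0 0 -1 0 0.4;0 0 -0.5 0 0.4;0 0 0 0 0.4")

```text
time_s: 10.1
position: [0.5387, 0.1656, 0.1181]
orientation: [-0.0, 0.892, 0.451, 0.0]
force: [1.6, -0.2, -0.8]
opening: 0.666
gripper_force: 21.9
```

```bash
python3 st.py
```

```text
10.1 yaw 0.9368 T [-0.025 -0.354 -0.046] F [ 1.6 -0.2 -0.8] [0.5387 0.1656 0.1181] j6 0.855 g 21.86812698841095 0.6657824161875352
```

The cap is past the 2.5 mm limit and pulling with only its own weight, so it's free. I'll lift it straight up.

Emit:
servo_tool(motion="0 0 -6 0 0.4;0 0 -6 0 0.4;0 0 -6 0 0.4;0 0 -6 0 0.4;0 0 -6 0 0.4")

```text
time_s: 10.6
position: [0.5384, 0.1656, 0.1485]
orientation: [-0.0, 0.892, 0.451, -0.0]
force: [0.6, 0.7, 0.1]
opening: 0.666
gripper_force: 22.2
```

Emit:
servo_tool(motion="0 0 -10 0 0.4;0 0 -10 0 0.4;0 0 -10 0 0.4;0 0 0 0 0.4;0 0 0 0 0.4")

```text
time_s: 11.1
position: [0.539, 0.1656, 0.1785]
orientation: [0.0, 0.892, 0.451, 0.0]
force: [0.0, -0.6, -1.1]
opening: 0.665
gripper_force: 22.2
```

```bash
python3 - <<'E'
from h import *
exec(open("st.py").read())
cv2.imwrite("pics/s2.png",cv2.resize(ctrl.read_camera("scene")[120:320,240:500],None,fx=2,fy=2))
p=ctrl.camera_params("wrist");im=ctrl.read_camera("wrist");cv2.imwrite("pics/w3.png",im)
E
```

```text
11.1 yaw 0.9368 T [-0.029 -0.045 -0.003] F [ 0.  -0.6 -1.1] [0.539  0.1656 0.1785] j6 0.855 g 22.187565565109253 0.6648405231397643
```

View pics/s2.png

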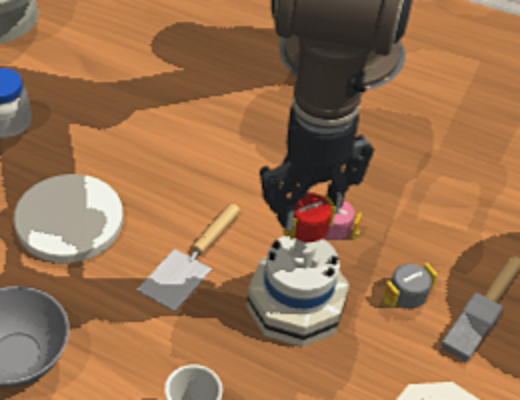

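The crop shows the red cap upright in the gripper at about (312,215), well clear of the bare neck at (297,245), with the bat at (68,217). I'm carrying it over to the bat.

Emit:
servo_tool(motion="-15 13 -4 0 0.4;-30 25 0 0 0.4;-30 25 0 0 0.4;-30 25 0 0 0.4;-30 25 0 0 0.4")

```text
time_s: 11.7
position: [0.5492, -0.0115, 0.1812]
orientation: [-0.0, 0.892, 0.452, -0.001]
force: [0.8, 0.4, -1.3]
opening: 0.667
gripper_force: 22.2
```

Emit:
servo_tool(motion="-30 26 0 0 0.4;-30 26 0 0 0.4;-30 26 0 0 0.4;-30 26 0 0 0.4;-17 14 0 0 0.4")

```text
time_s: 12.2
position: [0.5634, -0.1934, 0.1812]
orientation: [0.0, 0.893, 0.451, -0.0]
force: [1.6, -0.2, -0.6]
opening: 0.659
gripper_force: 22.2
```

Emit:
servo_tool(motion="0 0 0 0 0.4;0 0 30 0 0.4;0 0 30 0 0.4;0 0 20 0 0.4;0 0 0 0 0.4")

```text
time_s: 12.7
position: [0.56, -0.1878, 0.0976]
orientation: [-0.004, 0.892, 0.452, -0.003]
force: [-0.5, 0.2, -0.8]
opening: 0.663
gripper_force: 22.2
```

```bash
python3 - <<'E'
from h import *
exec(open("st.py").read())
p=ctrl.camera_params("wrist");im=ctrl.read_camera("wrist");cv2.imwrite("pics/w4.png",im)
E
```

```text
12.7 yaw 0.9375 T [-0.01   0.014  0.009] F [-0.5  0.2 -0.8] [ 0.56   -0.1878  0.0976] j6 0.235 g 22.186177968978882 0.6629360941797618
```

View pics/w4.png

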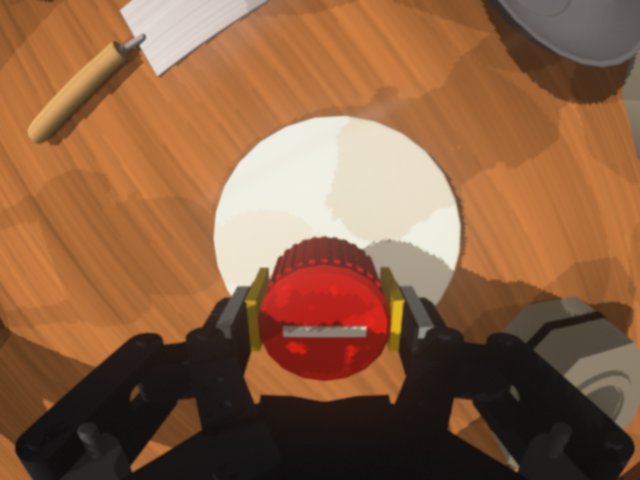

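The wrist view shows the cap upright in the grip at (325,320) over the bat, whose visible edges are columns 214–462, putting the cap about 6 mm short along tool y. I'll correct that and lower.

Emit:
servo_tool(motion="0 3 15 0 0.4;0 3 15 0 0.4;0 0 15 0 0.4;0 0 8 0 0.4;0 0 3 0 0.4")

```text
time_s: 13.25
position: [0.5673, -0.1935, 0.044]
orientation: [-0.001, 0.892, 0.451, -0.001]
force: [0.8, 0.2, -0.4]
opening: 0.665
gripper_force: 22.2
```

Emit:
servo_tool(motion="0 0 2 0 0.4;0 0 1 0 0.4;0 0 1 0 0.4;0 0 0 0 0.4;0 0 0 0 0.4")

```text
time_s: 13.75
position: [0.5688, -0.1941, 0.0423]
orientation: [0.0, 0.892, 0.451, 0.0]
force: [0.9, -0.6, -1.9]
opening: 0.664
gripper_force: 22.2
```

```bash
python3 st.py
```

```text
13.75 yaw 0.9368 T [-0.012  0.005  0.008] F [ 0.9 -0.6 -1.9] [ 0.5688 -0.1941  0.0423] j6 0.233 g 22.187047004699707 0.664326874614959
```

Emit:
servo_tool(motion="0 0 3 0 0.4;0 0 3 0 0.4;0 0 1 0 0.4;0 0 0.5 0 0.4;0 0 0 0 0.4")

```text
time_s: 14.25
position: [0.5684, -0.1939, 0.0342]
orientation: [-0.0, 0.892, 0.451, -0.0]
force: [0.5, 0.8, -1.0]
opening: 0.665
gripper_force: 22.2
```

Emit:
servo_tool(motion="0 0 0.5 0 0.4;0 0 0.5 0 0.4;0 0 0 0 0.4")

```text
time_s: 14.55
position: [0.5685, -0.194, 0.0334]
orientation: [-0.0, 0.892, 0.451, 0.0]
force: [-0.0, -0.1, -0.6]
opening: 0.665
gripper_force: 22.2
```

Emit:
servo_tool(motion="0 0 0.5 0 0.4;0 0 0.4 0 0.4;0 0 0 0 0.4")

```text
time_s: 14.85
position: [0.5686, -0.194, 0.0333]
orientation: [-0.0, 0.892, 0.451, -0.0]
force: [-1.9, 1.0, 4.6]
opening: 0.668
gripper_force: 22.5
```

Emit:
servo_tool(motion="0 0 0.3 0 0.4;0 0 0 0 0.4;0 0 0 0 0.4")

```text
time_s: 15.15
position: [0.5686, -0.194, 0.0333]
orientation: [-0.0, 0.892, 0.451, -0.0]
force: [-2.2, 0.8, 6.6]
opening: 0.666
gripper_force: 22.6
```

The cap is down on the bat with about 5 N. I'll release slowly.

Emit:
servo_tool(motion="0 0 -0.4 0 0.33;0 0 0 0 0.3;0 0 0 0 0.27;0 0 0 0 0.24;0 0 0 0 0.21")

```text
time_s: 15.65
position: [0.5683, -0.1939, 0.0322]
orientation: [-0.0, 0.892, 0.451, -0.0]
force: [0.2, -0.8, -0.9]
opening: 0.791
gripper_force: 4.3
```

Emit:
servo_tool(motion="0 0 0 0 0.18;0 0 0 0 0.14;0 0 0 0 0.08;0 0 0 0 0;0 0 0 0 0")

```text
time_s: 16.15
position: [0.5686, -0.194, 0.0327]
orientation: [0.0, 0.892, 0.451, 0.0]
force: [0.1, -0.9, -0.5]
opening: 1.0
gripper_force: 0.0
```

Emit:
servo_tool(motion="0 0 0 0 0;0 0 -10 0 0;0 0 -25 0 0;0 0 -35 0 0;0 0 -40 0 0")

```text
time_s: 16.65
position: [0.5675, -0.1936, 0.1431]
orientation: [-0.001, 0.892, 0.451, -0.001]
force: [0.7, -0.8, 0.4]
opening: 0.996
gripper_force: 0.0
```

Emit:
servo_tool(motion="-20 0 -30 0 0;-20 0 0 0 0;-20 0 0 0 0;0 0 0 0 0;0 0 0 0 0")

```text
time_s: 17.15
position: [0.533, -0.2424, 0.1732]
orientation: [0.0, 0.893, 0.451, 0.0]
force: [-0.1, 0.4, 0.2]
opening: 1.007
gripper_force: 0.0
```

```bash
python3 - <<'E'
from h import *
exec(open("st.py").read())
p=ctrl.camera_params("wrist");im=ctrl.read_camera("wrist");cv2.imwrite("pics/w5.png",im)
E
```

```text
17.15 yaw 0.9356 T [ 0.084  0.009 -0.034] F [-0.1  0.4  0.2] [ 0.533  -0.2424  0.1732] j6 0.133 g 0.0 1.0070357274372312
```

View pics/w5.png

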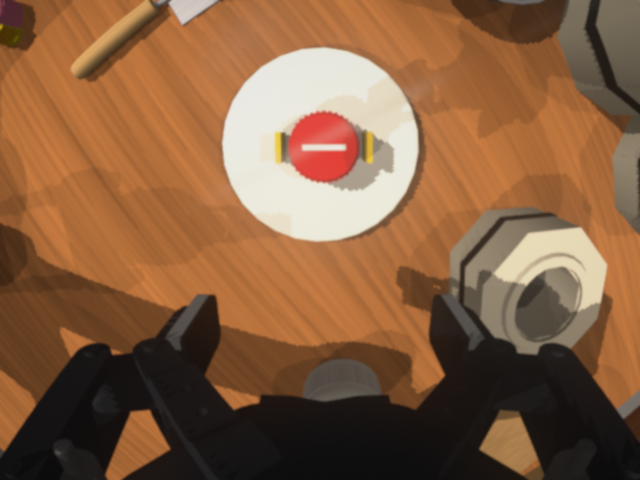

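The cap stands upright at (323,147), with the bat centred at about (321,144). The gripper is clear, so I'm handing in.

```bash
python3 -c "
from bench import ctrl
print(ctrl.finish_job())"
```

```text
the job is handed in; nothing more can be done
None
```

The cap came off the tub and now stands upright near the centre of the plaster bat with the gripper clear; I handed the job in at about 17 s, but the hand-in returned no verdict.

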